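# Lock a scroll carving onto the bench chuck

## Task

Take the scroll carving on its steel cross-bar holder out of the tray, hang it over the post of the bench chuck with the bar down on the steel track, clear of the hooks, and let go. Then, without gripping it, push the carving gently round, clockwise seen from above, until the ends of its bar are under the two hooks and drop fully into the locking notches. Leave the other carvings in the tray as they stand.

Things in the scene. Friction and masses are not known exactly. Their poses are not given: they have to be found in the camera images.
- carving_mid (a point): Scroll carving on its holder: 0.3-0.6 kg, upright, the only thing in the tray with a flat steel bar at its foot. Point on its upright axis, 42 mm above its underside; z up, x along its length. Wood block 130 mm long (x), 40 wide (y), flat parallel sides, from 45 to 75 mm above the underside; on top a rosette, radius 19, to 85. The same after a half turn about z.
- carving_foot (a point): Centre of the carving's underside; axes as carving_mid. A bore opens downward here: radius 15.5 mm, 65 deep, up a steel hub tube of outer radius 20 and into the wood block. A flat steel bar, 20 mm wide and 10 thick, lies along x flush with the underside and reaches 82 mm from the axis both ways: its ends are the lugs. Underside is 20 mm above the bench on the track, 12 mm when locked.
- chuck: Bench chuck fixed to the bench. Origin on its axis at bench height, z up, x through both notches. Oiled. Grey base, radius 97 mm, top at 12. Steel ring track, radii 54 to 86, top at 20 mm, broken by two notches on +x and -x. The bar can go down onto the track only while the carving's x axis is 50 to 140 deg counter-clockwise (from above, modulo 180) of the chuck's x axis.
- chuck_post (a point): Top of the chuck's fixed steel centre post, on the axis, 70 mm above the bench. Post radius 14 mm up to 61 mm height, then a cone narrowing to radius 6 at the top.
- chuck_notch (a point): Floor centre of the +x locking notch, 70 mm from the axis, at 12 mm height (the other notch is opposite). Notch 26 mm wide, 8 mm deep below the track. Turned clockwise from the entry, both lugs slide on the track under the hooks, meet the stops when the carving's x axis is parallel to the chuck's, and fall into the notches by their own weight.
- chuck_hook (a point): Middle of the top of the dark steel hook over the +x notch, 42 mm above the bench; the other hook is the same turned 180 deg about the axis. Underside at 34 mm; it reaches from 60 to 94 mm along the chuck's x and from -25 to +38 mm along y, with a solid stop below it at y -25 to -13 mm and an outer wall beyond x 88 mm. Open inward and towards +y.
- tray: Shallow wooden tray fixed to the bench, 200 mm (x) by 292 mm (y), walls 22 mm high, inner floor 6 mm above the bench, split by two low walls into three compartments along y, 94 mm apart. Origin at the centre of its underside. Each compartment holds one carving, in any order; the scroll carving lies nearly along the tray's x.
- finial_mid (a point): Bystander in the tray: turned wooden finial, 56 mm across, 88 mm tall, upright. Point on its axis, half-way up.
- corbel_mid (a point): Bystander in the tray: wooden corbel block, 110 mm long, 50 mm wide, 50 mm tall. Point at its centre.
Mind the look-alikes: they are no part of the job. Leave any blue look-alike of the part that bears carving_mid alone. What is shaped like the chuck but turquoise is not meant.

How it is judged:
By the outcome, as a careful person would: the job done as asked, in the order asked, and still so for the second after the job is handed in, with the robot touching nothing.
It also fails if it takes over 58 s, if anything falls off the work surface, if the arm or the gripper's body presses on something with over 40 N, if the wrist force passes 120 N, or if a joint passes its speed limit or range.

## Robot

A 6-joint arm with a two-finger parallel gripper is mounted at the origin on the work surface. World frame = base frame: x ahead of the robot, y to its left, z up, the work surface at z = 0. Lengths are in mm, angles in rad, forces in N, time in s.
With the tool pointing down it reaches from about 350 to 875 mm from the base axis. Payload 4.2 kg.
Tool frame: the origin (TCP) lies on the centre line of the jaws, within the pads' length; the fingertips stand 8 mm ahead of it and the grasp point (between the pads) lies 11 mm behind it; z points along the fingers, x is the direction in which the jaws open and shut, and the axes are right-handed (so a half turn about z gives the same grasp; the last joint's range is limited). The gripper opens to 85 mm and grips with 20 to 120 N. Pads are 22 mm wide; open, the fingers measure 114 mm over their backs; the gripper's body (76 mm by 85 mm) begins 54 mm behind the grasp point. The pads swing forward as they close: fully open they stand 13 mm farther back than shut.
Start: joints at [0.259, 0.385, 0.008, 0, -1.194, -0.259], TCP at [624.979, 0.025, 239.312] pointing down, gripper open.
Joint ranges: [-3.14, 3.14], [-1.21, 2.06], [-1.07, 1.41], [-3.16, 2.05], [-2.99, -0.16], [-3.1, 3.1]. Speed limits (rad/s): [2.79, 2.79, 3.14, 3.14, 3.14, 3.14].

## Interface

Orientations are given as a rotation vector (axis times angle).
In Python, from cell import ctrl, vision, boxes_of, tip_of gives the robot as it stands.
- The arm moves only by the shell command python3 -m crank 'ROWS' [OPENING] [FORCE]. ROWS is JSON, a list of rows, each an object of numbers: "tx", "ty", "tz": the shift along the tool's x, y, z in cm; "yaw": the turn about the tool's z in degrees. A call has 1 to 10 rows; each row shifts and turns the commanded pose from where the row before left it, along the tool's axes as they then stand; what a row does not reach is not made up. A row lasts 1/12 s, in which the tool goes at most 41.7 mm and 7.16 degrees, less where a joint would pass 70% of its speed; a pose out of reach is approached as far as the arm can. A call with a gripper value outside its range is refused whole. OPENING is the closure in counts, from 0 (fully open) to 255 (shut), set as the call begins (- or left out, the last holds). The fingers move at their own pace and stop on an object; FORCE is the grip in N (left out, the last holds). Time passes only in rows, so rows that do not move let the fingers close. It gives the time, the measured TCP pose, the force and the opening at its end, in the units of the state.
- ctrl.get_state(): the state, without advancing time (a new reading comes with each control period).
- vision.snapshot(name): name is "scene" or "side" or "wrist"; returns (picture, depth): 400x640x3 uint8, blue, green, red; 400x640 float32, mm along the optical axis (not along the pixel's ray), 0 where there is no reading.
- vision.get_calibration(name): a dict with "fx", "fy", "cx", "cy" (pixels), "xyz" and "attitude" of the camera in the world. Camera axes: x right, y down, z forward; pixel columns grow to the right and rows downward; lengths in mm; the calibration is good to about 2 mm. A picture is of the moment at which its call begins: read the wrist's pose just before it. get_calibration takes no time and is no camera call; for the wrist camera it gives the pose at the moment of the call.
- ctrl.sign_off(): hands the job in, once; it reports no verdict.
Trained networks look in the newest picture that a camera, given by its name, has taken for a name from the list of things; names that differ only in an ending like _2 or _b are one class to them, and where a whole thing is asked for, a point or a joint stands for the part that bears it (a point fixed in the world has none). Each returns a list of dicts, best first, with "p" (0 to 1); they miss things now and then, are a little off and sometimes report something else, mostly with a low value. They report only what shows in the picture. A call takes as long as a camera call. They do not tell look-alikes from the thing itself.
- boxes_of(camera, name): "box" ([left, top, right, bottom] in pixels, round what is visible of it).
- tip_of(camera, name): "at" ([column, row] in pixels: a listed point, or the origin of a listed thing).
The state is a dict: "time": time; "joints": joint angles; "joint_vel": joint speeds; "joint_torque": joint torques, N m; "tool_pos": TCP position; "ee_rot": TCP orientation; "contact_force": force on the tool from outside, world axes, zero at the start; "wrist_torque": the same for the moment, N m; "width": finger opening in mm.
Only numpy, scipy, OpenCV 4.12 (cv2) and the standard library are available. Lean on these libraries where they do the work, as an engineer would, in place of code of your own. Each camera call takes 0.05 s, during which the arm holds its last target. There are 200 camera calls.

## Working session

There is one attempt and no reset: what is moved stays moved. The work goes in short steps, Python scripts to look and compute and a shell command to move; the robot and the scene stay as the last step left them, time stands still between calls to the robot, and variables do not carry over. Pictures are saved under pics/ and viewed, about 8 in all and at most 12, crops included, and the job is handed in when it is done.

```bash
mkdir -p pics
cat > h.py <<'E'
import numpy as np, cv2
from scipy.spatial.transform import Rotation as R
from cell import ctrl, vision, boxes_of, tip_of
def cal(n):
    c=vision.get_calibration(n); a=np.array(c['attitude'],float)
    M=a if a.shape==(3,3) else R.from_rotvec(a).as_matrix()
    return c,M
def world(n,D,cm=None):
    c,M=cm or cal(n); v,u=np.mgrid[:400,:640]
    P=np.stack([(u-c['cx'])/c['fx']*D,(v-c['cy'])/c['fy']*D,D],-1)
    return P@M.T+np.array(c['xyz'])
def ray(n,px,z,cm=None):
    c,M=cm or cal(n); d=M@np.array([(px[0]-c['cx'])/c['fx'],(px[1]-c['cy'])/c['fy'],1]); o=np.array(c['xyz'])
    return o+d*(z-o[2])/d[2]
E
python3 - <<'E'
from h import *
np.set_printoptions(precision=1,suppress=True)
print(ctrl.get_state())
for n in ['scene','side']:
    print(n,vision.get_calibration(n))
    p,d=vision.snapshot(n); cv2.imwrite(f'pics/{n}.png',p); np.save(n+'.npy',d)
    for t,z in [('carving_mid',48),('finial_mid',50),('corbel_mid',31),('chuck_post',70),('chuck_hook',42),('chuck_notch',12),('tray',0)]:
        for r in tip_of(n,t)[:4]: print(t,round(r['p'],2),np.array(r['at']),ray(n,r['at'],z))
E
```

```text
{'time': 0.0, 'joints': array([ 0.3,  0.4,  0. , -0. , -1.2, -0.3]), 'joint_vel': array([ 0., -0., -0., -0., -0.,  0.]), 'joint_torque': array([ -0. , -39.2,  18.8,   4.2,  -0. ,   0. ]), 'tool_pos': array([624.4,   0. , 238.2]), 'ee_rot': array([-0. , -3.1,  0. ]), 'contact_force': array([-0.2,  0.1, -0.1]), 'wrist_torque': array([ 0., -0., -0.]), 'width': 84.95772058708928}
scene {'fx': 405.0652522550377, 'fy': 405.0652522550377, 'cx': 320.1453508628331, 'cy': 196.10705700652954, 'xyz': array([1164.4,   17. ,  845.5]), 'attitude': array([-1.8, -1.8,  0.7])}
carving_mid 0.79 [298.4 172.5] [346.6 -47.5  48. ]
carving_mid 0.62 [403.1 231. ] [547.3 222.5  48. ]
finial_mid 0.63 [361.6 225.8] [534.9 120.1  50. ]
corbel_mid 0.97 [441.1 237. ] [550.9 320.   31. ]
chuck_post 0.96 [205.  222.1] [ 548.2 -264.6   70. ]
chuck_post 0.91 [211.4 148.8] [ 277.7 -302.    70. ]
chuck_post 0.68 [217.2 261.8] [ 661.5 -213.7   70. ]
chuck_post 0.43 [398.8 230.5] [563.1 206.6  70. ]
chuck_hook 0.96 [221.6 175.9] [ 359.7 -262.5   42. ]
chuck_hook 0.56 [217.3 252.6] [ 617.6 -226.6   42. ]
chuck_notch 0.89 
[... 185 characters left out ...]
413473, 'cx': 321.84234367514074, 'cy': 199.48254651033304, 'xyz': array([ 371.1, -633.2,  544.6]), 'attitude': array([-2.2,  0.2, -0.1])}
carving_mid 0.98 [338.9 155.3] [550.1 224.6  48. ]
carving_mid 0.68 [269.6 225.1] [354.7 -44.6  48. ]
finial_mid 0.85 [339.1 175.4] [531.7 122.   50. ]
finial_mid 0.2 [385.4 311.4] [ 532.5 -284.8   50. ]
corbel_mid 0.8 [330.3 141.3] [545.9 340.   31. ]
chuck_post 0.87 [226.4 326.7] [ 285.4 -293.7   70. ]
chuck_post 0.84 [391.4 287.1] [ 549.3 -253.9   70. ]
chuck_hook 0.66 [419.5 279.3] [ 615.  -220.9   42. ]
chuck_notch 0.7 [277.4 328.5] [ 358.2 -266.9   12. ]
chuck_notch 0.56 [415.3 296.5] [ 607.6 -234.1   12. ]
tray 0.9 [337.3 171.9] [546.2 216.7   0. ]
```

```bash
python3 -c "
import cv2,numpy as np
cv2.imwrite('pics/both.png',cv2.resize(np.vstack([cv2.imread('pics/scene.png'),cv2.imread('pics/side.png')]),(480,600))) if 0 else cv2.imwrite('pics/both.png',cv2.resize(cv2.imread('pics/scene.png'),(800,500)))"
```

```text
(no output)
```

View pics/both.png

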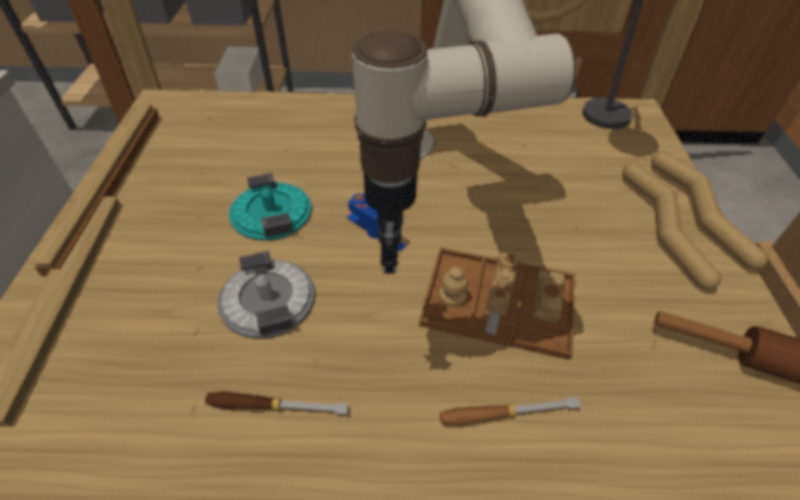

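The 800-px scene picture shows two carving candidates: one in the tray's middle compartment at (500,285), and a blue one at (375,218). The tray one fits: it is wooden and has a steel bar at its foot at (493,323). The chuck is the grey one at (265,297), not the turquoise one at (270,208). I'll go above the tray for a closer look.

```bash
python3 -m crank '[{"tx":1.2,"ty":3.3},{"tx":1.2,"ty":3.3},{"tx":1.2,"ty":3.3},{"tx":1.2,"ty":3.3},{"tx":1.2,"ty":3.3},{"tx":1.2,"ty":3.3},{"tx":0.3,"ty":2.5},{"yaw":7},{"yaw":7},{"yaw":7}]' 0 40
python3 -m crank '[{"yaw":7},{"yaw":7},{"yaw":7},{"yaw":7},{"yaw":7},{"yaw":7},{"yaw":7},{"yaw":7},{"yaw":7},{"yaw":6}]'
python3 -m crank '[{},{}]'
python3 - <<'E'
from h import *
np.set_printoptions(precision=2,suppress=True)
s=ctrl.get_state();print(s['tool_pos'],s['ee_rot'],s['joints'])
cm=cal('wrist');p,d=vision.snapshot('wrist');cv2.imwrite('pics/w1.png',p);np.save('w1.npy',d);print(cm[0])
W=world('wrist',d,cm);np.save('w1W.npy',W)
for t,z in [('carving_mid',48),('carving_foot',6),('tray',0)]:
    for r in tip_of('wrist',t)[:3]: print(t,r['p'],np.array(r['at']),ray('wrist',r['at'],z,cm))
m=(d>0)&(W[...,2]>65)&(W[...,2]<110)
for k in np.unique((W[m][:,2]//5)): 
    q=W[m&(W[...,2]//5==k)];print(k*5,len(q),q.mean(0))
E
```

```text
[624.99   0.02 239.35] [0.   3.14 0.  ] [ 0.26  0.38  0.01  0.   -1.19 -0.26]
{'fx': 280.4819371005104, 'fy': 280.4819371005104, 'cx': 319.9515539900369, 'cy': 197.17717751759233, 'xyz': array([624.16, -83.11, 373.88]), 'attitude': array([-0.  , -3.1 , -0.51])}
carving_mid 0.88 [553.9 136. ] [356.71 -46.49  48.  ]
carving_mid 0.71 [375.3 322.9] [544.09 219.16  48.  ]
carving_foot 0.73 [370.1 302.5] [544.56 217.83   6.  ]
carving_foot 0.71 [521.4 130.9] [365.66 -48.21   6.  ]
tray 0.92 [371.7 298.6] [541.12 215.18  -0.  ]
65.0 881 [458.19  49.85  67.51]
70.0 1397 [410.56   4.79  73.16]
75.0 1923 [391.59  -6.28  77.56]
80.0 2656 [408.55  21.41  82.29]
85.0 1476 [467.71  85.89  87.  ]
90.0 267 [568.07 187.66  91.87]invalid input at $[0]: expected keys tx, ty, tz, yaw
invalid input at $[0]: expected keys tx, ty, tz, yaw
invalid input at $[0]: expected keys tx, ty, tz, yaw
```

View pics/w1.png

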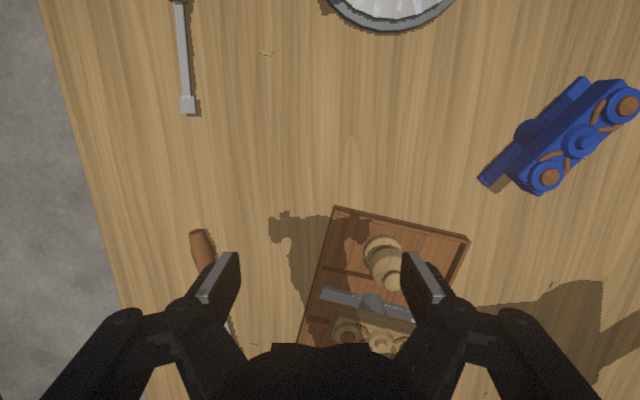

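The wrist view shows the scroll carving at (375,325) with its steel bar from (322,293) to (415,315), between the finial and the corbel. The blue look-alike is at (580,135). The moves were refused because every row needs all four keys.

```bash
python3 -m crank '[{"tx":0,"ty":3.7,"tz":0,"yaw":0},{"tx":0,"ty":3.7,"tz":0,"yaw":0},{"tx":0,"ty":3.7,"tz":0,"yaw":0},{"tx":0,"ty":3.7,"tz":0,"yaw":0},{"tx":0,"ty":3.7,"tz":0,"yaw":0},{"tx":0,"ty":3.5,"tz":0,"yaw":0},{"tx":0,"ty":0,"tz":0,"yaw":7},{"tx":0,"ty":0,"tz":0,"yaw":7},{"tx":0,"ty":0,"tz":0,"yaw":7},{"tx":0,"ty":0,"tz":0,"yaw":7}]' 0 40
python3 -m crank '[{"tx":0,"ty":0,"tz":0,"yaw":7},{"tx":0,"ty":0,"tz":0,"yaw":7},{"tx":0,"ty":0,"tz":0,"yaw":7},{"tx":0,"ty":0,"tz":0,"yaw":7},{"tx":0,"ty":0,"tz":0,"yaw":7},{"tx":0,"ty":0,"tz":0,"yaw":7},{"tx":0,"ty":0,"tz":0,"yaw":7},{"tx":0,"ty":0,"tz":0,"yaw":7},{"tx":0,"ty":0,"tz":0,"yaw":7},{"tx":0,"ty":0,"tz":0,"yaw":7}]'
python3 -m crank '[{"tx":0,"ty":0,"tz":0,"yaw":5},{"tx":0,"ty":0,"tz":0,"yaw":0},{"tx":0,"ty":0,"tz":0,"yaw":0}]'
cat > look.py <<'E'
from h import *
import sys
np.set_printoptions(precision=2,suppress=True)
def look(name,tips):
    s=ctrl.get_state();M=R.from_rotvec(s['ee_rot']).as_matrix()
    print(s['time'],s['tool_pos'],'psi',np.degrees(np.arctan2(M[1,0],M[0,0])),'tilt',M[2,2],s['contact_force'],s['width'],s['joints'])
    cm=cal('wrist');p,d=vision.snapshot('wrist');cv2.imwrite(f'pics/{name}.png',p)
    W=world('wrist',d,cm);np.save(name+'.npy',np.where(d[...,None]>0,W,np.nan))
    for t,z in tips:
        for r in tip_of('wrist',t)[:3]: print(t,round(r['p'],2),np.array(r['at']),ray('wrist',r['at'],z,cm))
    return p,np.where(d[...,None]>0,W,np.nan)
E
python3 - <<'E'
from look import *
look('w2',[('carving_mid',48),('carving_foot',6),('tray',0)])
E
```

```text
time: 1.83
tool_pos: [624.9, 220.6, 239.1]
ee_rot: [-0.768, -3.046, 0.0]
contact_force: [0.2, 0.2, 0.3]
width: 85.4
time: 2.67
tool_pos: [625.0, 220.0, 239.2]
ee_rot: [2.377, 2.054, -0.0]
contact_force: [0.5, -0.5, 0.3]
width: 85.5
time: 2.92
tool_pos: [625.0, 220.1, 239.3]
ee_rot: [-2.456, -1.959, 0.0]
contact_force: [-0.3, 0.5, 0.1]
width: 85.6
2.9167 [624.97 220.07 239.27] psi 77.13833079029493 tilt -0.9999999980817371 [-0.31  0.5   0.15] 85.59722020018184 [ 0.58  0.45  0.11 -0.   -1.23 -2.38]
carving_mid 0.81 [303.4 109. ] [546.36 218.32  48.  ]
```

View pics/w2.png

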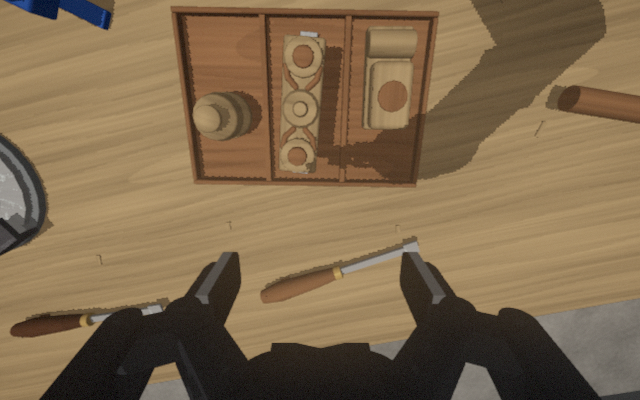

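The scroll carving is in the middle compartment, rows 35–172 and columns 280–325, with bar ends showing at (308,34). The finial is to its left and the corbel to its right. I'll fit its axis from the depth.

```bash
cat > fit.py <<'E'
from look import *
def fit(W,c,r,zlo,zhi):
    q=W.reshape(-1,3);q=q[np.isfinite(q[:,2])];q=q[(q[:,2]>zlo)&(q[:,2]<zhi)&(np.hypot(q[:,0]-c[0],q[:,1]-c[1])<r)]
    b=cv2.minAreaRect(q[:,:2].astype(np.float32)); 
    C=cv2.PCACompute(q[:,:2].astype(np.float64),None)[1][0]
    print('n',len(q),'rect',b,'pca deg',np.degrees(np.arctan2(C[1],C[0])),'z pct',np.percentile(q[:,2],[5,50,95]));return b
E
python3 - <<'E'
from fit import *
W=np.load('w2.npy');fit(W[:,272:336],(548,220),75,68,95);fit(W[:,272:336],(548,220),75,75,95)
s=ctrl.get_state();M=R.from_rotvec(s['ee_rot']).as_matrix()
print('tool delta to 548,219:',M.T@(np.array([547,220,55])-s['tool_pos']))
E
```

```text
n 5422 rect ((545.112060546875, 216.770263671875), (39.98889923095703, 129.9984588623047), 72.26477813720703) pca deg -17.74743640549582 z pct [79.73 86.37 92.96]
n 5422 rect ((545.112060546875, 216.770263671875), (39.98889923095703, 129.9984588623047), 72.26477813720703) pca deg -17.74743640549582 z pct [79.73 86.37 92.96]
tool delta to 548,219: [-17.51 -76.01 184.32]
```

```bash
python3 -m crank '[{"tx":-1.05,"ty":-3.86,"tz":0,"yaw":0},{"tx":-1.05,"ty":-3.85,"tz":0,"yaw":0},{"tx":0,"ty":0,"tz":2,"yaw":4.9},{"tx":0,"ty":0,"tz":3.5,"yaw":0},{"tx":0,"ty":0,"tz":3.5,"yaw":0},{"tx":0,"ty":0,"tz":3,"yaw":0},{"tx":0,"ty":0,"tz":0,"yaw":0},{"tx":0,"ty":0,"tz":0,"yaw":0}]' 70 40
python3 -m crank '[{"tx":0,"ty":0,"tz":2.5,"yaw":0},{"tx":0,"ty":0,"tz":2.2,"yaw":0},{"tx":0,"ty":0,"tz":2,"yaw":0},{"tx":0,"ty":0,"tz":0,"yaw":0},{"tx":0,"ty":0,"tz":0,"yaw":0}]'
python3 -m crank '[{"tx":0,"ty":0,"tz":0,"yaw":0},{"tx":0,"ty":0,"tz":0,"yaw":0},{"tx":0,"ty":0,"tz":0,"yaw":0},{"tx":0,"ty":0,"tz":0,"yaw":0},{"tx":0,"ty":0,"tz":0,"yaw":0},{"tx":0,"ty":0,"tz":0,"yaw":0}]' 255 50
```

```text
time: 3.78
tool_pos: [544.8, 216.5, 118.5]
ee_rot: [2.539, 1.85, -0.005]
contact_force: [0.1, 0.3, 0.9]
width: 62.0
time: 4.2
tool_pos: [546.4, 217.5, 53.9]
ee_rot: [2.539, 1.85, 0.003]
contact_force: [0.7, -0.3, 0.8]
width: 62.0
time: 4.7
tool_pos: [546.7, 217.8, 55.0]
ee_rot: [2.539, 1.849, 0.008]
contact_force: [-0.8, -0.3, 6.1]
width: 39.4
```

```bash
python3 -m crank '[{"tx":0,"ty":0,"tz":-1,"yaw":0},{"tx":0,"ty":0,"tz":-3,"yaw":0},{"tx":0,"ty":0,"tz":-4,"yaw":0},{"tx":0,"ty":0,"tz":-4,"yaw":0},{"tx":0,"ty":0,"tz":0,"yaw":0}]'
python3 -m crank '[{"tx":-2,"ty":0.65,"tz":0,"yaw":0},{"tx":-3.7,"ty":1.2,"tz":0,"yaw":0},{"tx":-3.7,"ty":1.2,"tz":0,"yaw":0},{"tx":-3.7,"ty":1.2,"tz":0,"yaw":0},{"tx":-3.7,"ty":1.2,"tz":0,"yaw":0},{"tx":-3.7,"ty":1.2,"tz":0,"yaw":0},{"tx":-3.7,"ty":1.2,"tz":0,"yaw":0},{"tx":-3.7,"ty":1.2,"tz":0,"yaw":0},{"tx":-3.7,"ty":1.2,"tz":0,"yaw":0},{"tx":-3.3,"ty":0.95,"tz":0,"yaw":0}]'
python3 -m crank '[{"tx":0,"ty":0,"tz":0,"yaw":-7},{"tx":0,"ty":0,"tz":0,"yaw":-7},{"tx":0,"ty":0,"tz":0,"yaw":-7},{"tx":0,"ty":0,"tz":0,"yaw":-7},{"tx":0,"ty":0,"tz":0,"yaw":-7},{"tx":0,"ty":0,"tz":0,"yaw":-7},{"tx":0,"ty":0,"tz":0,"yaw":-7},{"tx":0,"ty":0,"tz":0,"yaw":-7},{"tx":0,"ty":0,"tz":0,"yaw":-7},{"tx":0,"ty":0,"tz":0,"yaw":-7}]'
python3 -m crank '[{"tx":0,"ty":0,"tz":0,"yaw":-7},{"tx":0,"ty":0,"tz":0,"yaw":-7},{"tx":0,"ty":0,"tz":0,"yaw":-7},{"tx":0,"ty":0,"tz":0,"yaw":-7},{"tx":0,"ty":0,"tz":0,"yaw":0},{"tx":0,"ty":0,"tz":0,"yaw":0},{"tx":0,"ty":0,"tz":0,"yaw":0}]'
python3 - <<'E'
from look import *
look('w3',[('chuck_post',70),('chuck_hook',42),('chuck_notch',12),('chuck',0),('carving_foot',121)])
E
```

```text
time: 5.12
tool_pos: [549.4, 219.0, 181.9]
ee_rot: [2.536, 1.85, 0.027]
contact_force: [1.4, 0.9, -2.7]
width: 39.2
time: 5.95
tool_pos: [543.2, -151.6, 172.0]
ee_rot: [-2.54, -1.847, 0.001]
contact_force: [0.4, -0.8, -4.2]
width: 39.2
time: 6.78
tool_pos: [543.4, -149.4, 171.8]
ee_rot: [-1.011, -2.972, -0.0]
contact_force: [0.2, 0.6, -4.0]
width: 39.8
time: 7.37
tool_pos: [544.0, -149.5, 172.1]
ee_rot: [-0.275, -3.129, -0.0]
contact_force: [-0.4, -0.1, -5.3]
width: 39.2
7.3667 [ 544.01 -149.5   172.11] psi 169.93876349983665 tilt -0.9999996815572478 [-0.42 -0.11 -5.32] 39.163432150173314 [ 0.02  0.34 -0.24 -0.   -0.99 -0.19]
chuck_post 0.87 [295.1  74.9] [ 544.04 -254.52   70.  ]
chuck_hook 0.78 [228.5 125.7] [ 614.63 -225.97   42.  ]
chuck_hook 0.61 [518.6  20. ] [ 356.73 -265.78   42.  ]
chuck_notch 0.78 [497.7  18.1] [ 356.09 -274.55   12.  ]
chuck_notch 0.65 [238.9 114.2] [ 610.91 -234.4    12.  ]
chuck 0.71 [296.9  79.6] [ 547.63 -256.76    0.  ]
carving_foot 0.56 [491.7 232.4] [ 420.9  -120.77  121.  ]
```

View pics/w3.png

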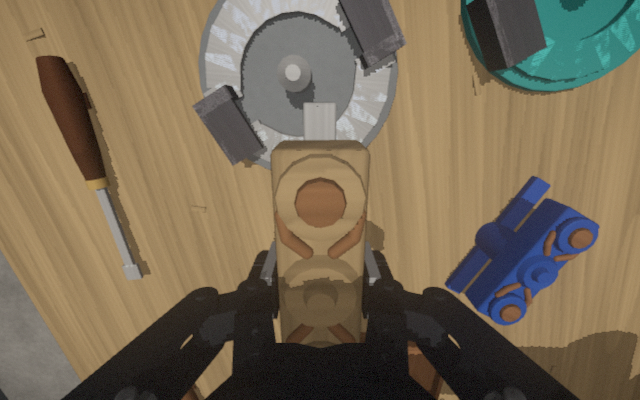

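The grey chuck is at the top, its post at (295,73) and hooks at (230,125) and (372,30). The held carving and its bar end at (320,120) are ahead of the gripper. Next I'll fit the post, hooks and track from the depth.

Run:
```python
from fit import *
W=np.load('w3.npy')
q=W[40:110,265:330].reshape(-1,3);q=q[np.isfinite(q[:,2])]
t=q[(q[:,2]>67)&(q[:,2]<74)];print('post top',len(t),t.mean(0),t.min(0),t.max(0))
for n,(r0,r1,c0,c1) in {'A':(75,170,185,272),'B':(0,80,325,410)}.items():
    fit(W[r0:r1,c0:c1],(546,-256),110,38,47)
q=W.reshape(-1,3);q=q[np.isfinite(q[:,2])&(abs(q[:,2]-20)<3)&(np.hypot(q[:,0]-546,q[:,1]+256)<105)]
print('track',len(q))
# bar of held carving and block
fit(W[140:260,265:375],(544,-150),90,180,215)
```

```text
post top 404 [ 545.97 -256.47   69.24] [ 537.02 -265.76   67.01] [ 554.67 -247.57   71.98]
n 2714 rect ((615.5403442382812, -224.9322509765625), (36.36105728149414, 63.135379791259766), 19.1012020111084) pca deg 108.35052747052549 z pct [40.72 41.96 43.18]
n 2717 rect ((475.30316162109375, -285.21820068359375), (36.386940002441406, 56.5143928527832), 19.131711959838867) pca deg 123.79419021782178 z pct [40.6  42.03 43.31]
track 8666
n 11095 rect ((537.1385498046875, -185.8977813720703), (58.95579147338867, 55.60863494873047), 80.07947540283203) pca deg 80.006966853481 z pct [193.29 205.08 210.22]
```

Chuck axis is at (546, -256.5) with its x axis at about 19.2°. Hook A is at (77, 6.5) in the chuck frame, as described. The carving is at 80°, about 61° counter-clockwise of the chuck x axis; I'll add 4° for margin.

```bash
python3 -m crank '[{"tx":-0.5,"ty":-2.6,"tz":0,"yaw":0},{"tx":-0.5,"ty":-2.6,"tz":0,"yaw":0},{"tx":-0.5,"ty":-2.6,"tz":0,"yaw":0},{"tx":-0.56,"ty":-2.57,"tz":0,"yaw":0},{"tx":0,"ty":0,"tz":1.5,"yaw":-4},{"tx":0,"ty":0,"tz":2,"yaw":0},{"tx":0,"ty":0,"tz":0,"yaw":0},{"tx":0,"ty":0,"tz":0,"yaw":0},{"tx":0,"ty":0,"tz":0,"yaw":0}]'
python3 - <<'E'
from fit import *
p,W=look('w4',[])
q=W.reshape(-1,3);q=q[np.isfinite(q[:,2])]
fit(W[60:400,200:440],(546,-256),90,150,185)
E
```

```text
time: 8.42
tool_pos: [547.6, -255.4, 138.2]
ee_rot: [0.161, 3.136, -0.001]
contact_force: [0.1, -0.7, -4.9]
width: 39.4
8.4167 [ 547.61 -255.44  138.2 ] psi 174.13168470463086 tilt -0.9999989505465702 [ 0.07 -0.73 -4.93] 39.449746594841514 [-0.17  0.44 -0.18  0.   -0.95  0.07]
n 22216 rect ((549.4955444335938, -270.45062255859375), (88.84944152832031, 102.90762329101562), 23.015602111816406) pca deg 84.26791355314705 z pct [161.51 169.35 181.58]
```

Run:
```python
from h import *
p,d=vision.snapshot('side');cv2.imwrite('pics/s4.png',cv2.resize(p[180:340,290:500],None,fx=3.6,fy=3.6))
```

```text
(no output)
```

View pics/s4.png

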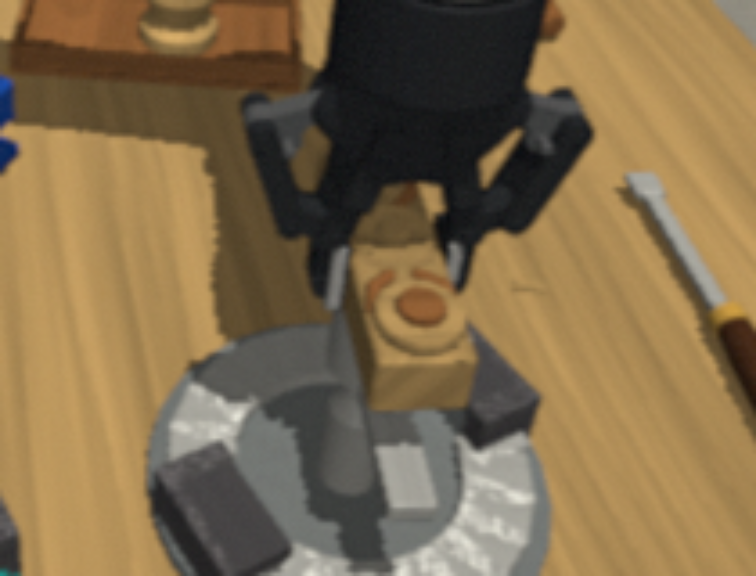

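Run:
```python
from h import *
c,M=cal('side')
def pr(P):
    q=M.T@(np.array(P,float)-c['xyz']);return ((c['fx']*q[0]/q[2]+c['cx']-290)*3.6,(c['fy']*q[1]/q[2]+c['cy']-180)*3.6)
a=np.radians(84.1);u=np.array([np.cos(a),np.sin(a)]);v=np.array([-u[1],u[0]])
for ax in [(546,-256.5),(547.5,-256.7)]:
    C=np.array(ax)
    print('post',pr([*C,70]),pr([*C,12]))
    for z in (89,):
        for s in (-1,1): print('bar end',pr([*(C-82*u+s*10*v),z+10]),'block end bot',pr([*(C-65*u+s*20*v),z+45]),'top',pr([*(C-65*u+s*20*v),z+75]))
```

```text
post (np.float64(359.7774010941462), np.float64(390.77518264591663)) (np.float64(344.74921752872336), np.float64(470.1009228619887))
bar end (np.float64(433.7968869870294), np.float64(505.98047076231484)) block end bot (np.float64(463.2005692205862), np.float64(412.9624335917505)) top (np.float64(476.9143633387284), np.float64(361.0052131675601))
bar end (np.float64(383.48805625803504), np.float64(507.3379878933571)) block end bot (np.float64(361.1904840472796), np.float64(415.41190082106533)) top (np.float64(371.2699209698014), np.float64(363.3661254214714))
post (np.float64(363.08186910196844), np.float64(390.7762997764752)) (np.float64(347.8756548796171), np.float64(470.09853148736687))
bar end (np.float64(437.62216401952054), np.float64(505.97563065373174)) block end bot (np.float64(467.07441711071095), np.float64(412.9625481424701)) top (np.float64(480.9267513782368), np.float64(361.0082356151867))
bar end (np.float64(387.32221133145106), np.float64(507.3330675421884)) block end bot (np.float64(365.0825857905091), np.float64(415.4118831704755)) top (np.float64(375.30189711222914), np.float64(363.3690257660686))
```

The crop shows the bar end at (385–437, 515), within about 2 mm of the pose I projected. So the carving is over the post and I can lower it.

```bash
python3 -m crank '[{"tx":0.1,"ty":0,"tz":0.5,"yaw":0},{"tx":0,"ty":0,"tz":0.7,"yaw":0},{"tx":0,"ty":0,"tz":0.7,"yaw":0},{"tx":0,"ty":0,"tz":0.7,"yaw":0},{"tx":0,"ty":0,"tz":0.7,"yaw":0},{"tx":0,"ty":0,"tz":0,"yaw":0}]'
python3 -m crank '[{"tx":0,"ty":0,"tz":0.6,"yaw":0},{"tx":0,"ty":0,"tz":0.6,"yaw":0},{"tx":0,"ty":0,"tz":0.6,"yaw":0},{"tx":0,"ty":0,"tz":0,"yaw":0},{"tx":0,"ty":0,"tz":0,"yaw":0}]'
```

```text
time: 9.02
tool_pos: [545.3, -255.0, 102.2]
ee_rot: [-0.162, -3.135, -0.001]
contact_force: [0.8, 0.2, -4.3]
width: 39.6
time: 9.43
tool_pos: [545.6, -255.2, 85.8]
ee_rot: [-0.162, -3.136, -0.0]
contact_force: [0.2, -0.6, -4.1]
width: 39.4
```

```bash
python3 -m crank '[{"tx":0,"ty":0,"tz":0.6,"yaw":0},{"tx":0,"ty":0,"tz":0.6,"yaw":0},{"tx":0,"ty":0,"tz":0,"yaw":0},{"tx":0,"ty":0,"tz":0,"yaw":0}]'
python3 -m crank '[{"tx":0,"ty":0,"tz":0.2,"yaw":0},{"tx":0,"ty":0,"tz":0.1,"yaw":0},{"tx":0,"ty":0,"tz":0,"yaw":0},{"tx":0,"ty":0,"tz":0,"yaw":0}]'
```

```text
time: 9.77
tool_pos: [545.6, -255.1, 73.8]
ee_rot: [-0.162, -3.136, -0.0]
contact_force: [-0.6, -0.4, -4.4]
width: 39.4
time: 10.1
tool_pos: [545.8, -255.2, 71.3]
ee_rot: [-0.162, -3.137, -0.0]
contact_force: [-0.4, 0.2, -4.6]
width: 39.5
```

```bash
python3 -m crank '[{"tx":0,"ty":0,"tz":0.15,"yaw":0},{"tx":0,"ty":0,"tz":0,"yaw":0},{"tx":0,"ty":0,"tz":0,"yaw":0}]'
python3 -m crank '[{"tx":0,"ty":0,"tz":0.15,"yaw":0},{"tx":0,"ty":0,"tz":0,"yaw":0},{"tx":0,"ty":0,"tz":0,"yaw":0}]'
```

```text
time: 10.35
tool_pos: [545.8, -255.2, 69.7]
ee_rot: [-0.162, -3.137, -0.0]
contact_force: [0.8, 0.4, -5.3]
width: 39.2
time: 10.6
tool_pos: [546.3, -255.4, 69.2]
ee_rot: [0.161, 3.136, -0.001]
contact_force: [-0.2, -0.3, 0.1]
width: 39.4
```

Contact is confirmed: the wrist force went from -5 N to 0 at the expected height, with the underside at about 20 mm. Releasing and rising.

```bash
python3 -m crank '[{"tx":0,"ty":0,"tz":0,"yaw":0},{"tx":0,"ty":0,"tz":0,"yaw":0},{"tx":0,"ty":0,"tz":0,"yaw":0},{"tx":0,"ty":0,"tz":0,"yaw":0},{"tx":0,"ty":0,"tz":-1,"yaw":0},{"tx":0,"ty":0,"tz":-3,"yaw":0},{"tx":0,"ty":0,"tz":-3,"yaw":0},{"tx":0,"ty":0,"tz":-3,"yaw":0},{"tx":0,"ty":0,"tz":0,"yaw":0}]' 40
python3 -m crank '[{"tx":0,"ty":3,"tz":0,"yaw":0},{"tx":0,"ty":3,"tz":0,"yaw":0},{"tx":0,"ty":3,"tz":0,"yaw":0},{"tx":0,"ty":0,"tz":0,"yaw":0},{"tx":0,"ty":0,"tz":0,"yaw":0}]' 255 20
python3 - <<'E'
from fit import *
p,W=look('w5',[('carving_mid',62)])
fit(W,(546,-256.5),75,88,110);fit(W,(546,-256.5),75,82,110)
E
```

```text
time: 11.35
tool_pos: [549.8, -256.7, 176.4]
ee_rot: [0.158, 3.124, -0.007]
contact_force: [-0.1, -0.5, 0.8]
width: 71.9
time: 11.77
tool_pos: [555.6, -164.4, 169.2]
ee_rot: [0.157, 3.136, -0.0]
contact_force: [-0.2, -0.1, 0.2]
width: 11.1
11.7667 [ 555.61 -164.43  169.19] psi 174.258562851781 tilt -0.999999180079084 [-0.25 -0.06  0.23] 11.123597408490966 [-0.01  0.37 -0.21  0.   -1.   -0.09]
carving_mid 0.63 [517.3 276.6] [365.8  -62.05  62.  ]
n 10076 rect ((546.4469604492188, -250.88470458984375), (117.1203842163086, 40.04164123535156), 84.25463104248047) pca deg 84.23553379784599 z pct [ 93.87 100.13 106.94]
n 10076 rect ((546.4469604492188, -250.88470458984375), (117.1203842163086, 40.04164123535156), 84.25463104248047) pca deg 84.23553379784599 z pct [ 93.87 100.13 106.94]
```

View pics/w5.png

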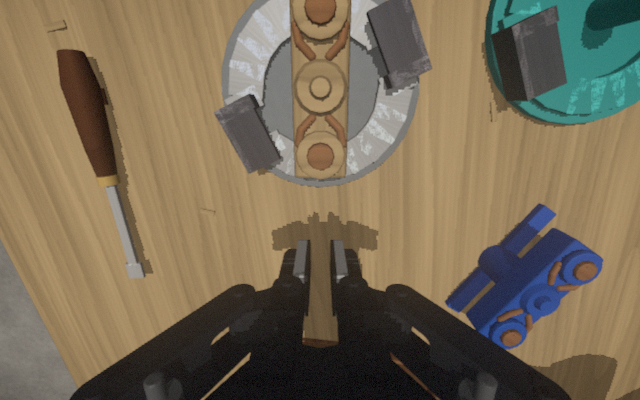

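The carving hangs on the post at 84.25°, block top at 95 mm (bar on the track), clear of both hooks at (250,130) and (398,40). I'll push with the narrow side of the shut fingers on the +y end of the block.

```bash
python3 -m crank '[{"tx":2.25,"ty":-2.15,"tz":0,"yaw":0},{"tx":2.25,"ty":-2.15,"tz":0,"yaw":0},{"tx":0,"ty":0,"tz":0,"yaw":-7},{"tx":0,"ty":0,"tz":0,"yaw":-7},{"tx":0,"ty":0,"tz":0,"yaw":-7},{"tx":0,"ty":0,"tz":0,"yaw":-7},{"tx":0,"ty":0,"tz":0,"yaw":-7},{"tx":0,"ty":0,"tz":0,"yaw":-7},{"tx":0,"ty":0,"tz":0,"yaw":-7},{"tx":0,"ty":0,"tz":0,"yaw":-7}]' 255 20
python3 -m crank '[{"tx":0,"ty":0,"tz":0,"yaw":-7},{"tx":0,"ty":0,"tz":0,"yaw":-7},{"tx":0,"ty":0,"tz":0,"yaw":-7},{"tx":0,"ty":0,"tz":0,"yaw":-7},{"tx":0,"ty":0,"tz":0,"yaw":-6},{"tx":0,"ty":0,"tz":0,"yaw":0},{"tx":0,"ty":0,"tz":0,"yaw":0}]'
cat > rel.py <<'E'
from fit import *
C=np.array([546,-256.5])
def rel():
    s=ctrl.get_state();M=R.from_rotvec(s['ee_rot']).as_matrix();d=np.r_[s['tool_pos'][:2]-C,0]
    print('t',s['time'],'rel tool frame',M.T@d,'z',s['tool_pos'][2],'psi',np.degrees(np.arctan2(M[1,0],M[0,0]))%360,'F',s['contact_force'],'w',s['width'],s['joints'])
E
python3 -c "
from rel import *
rel()"
```

```text
time: 12.7
tool_pos: [505.7, -205.1, 168.4]
ee_rot: [1.336, -2.843, 0.0]
contact_force: [-0.4, 0.5, -0.5]
width: 0.1
time: 13.28
tool_pos: [505.8, -204.7, 168.4]
ee_rot: [2.099, -2.337, 0.0]
contact_force: [-0.6, -2.0, -0.5]
width: 0.1
t 13.2833 rel tool frame [-47.17  45.52  -0.01] z 168.3597223041396 psi 263.85796166903134 F [-0.57 -1.95 -0.52] w 0.07856383494706312 [-0.09  0.31 -0.29  0.   -0.97  1.55]
```

```bash
python3 -m crank '[{"tx":-0.3,"ty":0,"tz":2.5,"yaw":0},{"tx":0,"ty":0,"tz":2.5,"yaw":0},{"tx":0,"ty":0,"tz":2,"yaw":0},{"tx":0,"ty":0,"tz":1.5,"yaw":0},{"tx":0,"ty":0,"tz":0,"yaw":0},{"tx":0,"ty":-0.4,"tz":0,"yaw":0},{"tx":0,"ty":-0.4,"tz":0,"yaw":0},{"tx":0,"ty":-0.4,"tz":0,"yaw":0},{"tx":0,"ty":0,"tz":0,"yaw":0}]'
python3 -m crank '[{"tx":-0.13,"ty":-0.22,"tz":0,"yaw":2.5},{"tx":-0.13,"ty":-0.22,"tz":0,"yaw":2.5},{"tx":-0.13,"ty":-0.22,"tz":0,"yaw":2.5},{"tx":-0.13,"ty":-0.22,"tz":0,"yaw":2.5}]'
python3 -c "
from rel import *
rel()
p,W=look('w6',[])
fit(W,C,80,88,97)"
```

```text
time: 14.03
tool_pos: [520.2, -202.4, 84.7]
ee_rot: [-2.103, 2.331, -0.004]
contact_force: [0.4, -0.2, 0.3]
width: 0.1
time: 14.37
tool_pos: [527.4, -198.3, 83.9]
ee_rot: [1.889, -2.51, -0.001]
contact_force: [0.1, -0.6, -0.2]
width: -0.2
t 14.3667 rel tool frame [-50.75  33.96   0.03] z 83.8568184649889 psi 253.94194726450723 F [ 0.09 -0.64 -0.21] w -0.1778742247688089 [-0.07  0.44 -0.34 -0.   -0.79  1.36]
14.3667 [ 527.41 -198.33   83.86] psi -106.05805273549277 tilt -0.9999997781220501 [ 0.09 -0.64 -0.21] -0.1778742247688089 [-0.07  0.44 -0.34 -0.   -0.79  1.36]
n 6975 rect ((545.2991333007812, -255.45596313476562), (130.96929931640625, 47.10920333862305), 79.95601654052734) pca deg 85.59752894011407 z pct [90.42 94.76 96.51]
```

```bash
python3 -m crank '[{"tx":-0.13,"ty":-0.22,"tz":0,"yaw":2.5},{"tx":-0.13,"ty":-0.22,"tz":0,"yaw":2.5},{"tx":-0.13,"ty":-0.22,"tz":0,"yaw":2.5},{"tx":-0.13,"ty":-0.22,"tz":0,"yaw":2.5},{"tx":-0.13,"ty":-0.22,"tz":0,"yaw":2.5},{"tx":-0.13,"ty":-0.22,"tz":0,"yaw":2.5},{"tx":-0.13,"ty":-0.22,"tz":0,"yaw":2.5},{"tx":-0.13,"ty":-0.22,"tz":0,"yaw":2.5}]'
python3 -c "
from rel import *
rel()
p,W=look('w7',[])
fit(W[:,:],C,80,91,97)"
```

```text
time: 15.08
tool_pos: [547.6, -196.1, 83.6]
ee_rot: [1.426, -2.799, -0.001]
contact_force: [-0.9, 0.7, -1.0]
width: 0.2
t 15.0833 rel tool frame [-49.83  34.21   0.03] z 83.58742565660674 psi 234.00524373188335 F [-0.92  0.72 -1.  ] w 0.24380895194904656 [-0.07  0.47 -0.3  -0.   -0.81  1.01]
15.0833 [ 547.61 -196.07   83.59] psi -125.99475626811665 tilt -0.9999996077268218 [-0.92  0.72 -1.  ] 0.24380895194904656 [-0.07  0.47 -0.3  -0.   -0.81  1.01]
n 6578 rect ((544.7059326171875, -255.9766387939453), (130.67279052734375, 47.093963623046875), 59.69136428833008) pca deg 64.44345478412855 z pct [92.21 94.85 96.53]
```

View pics/w7.png

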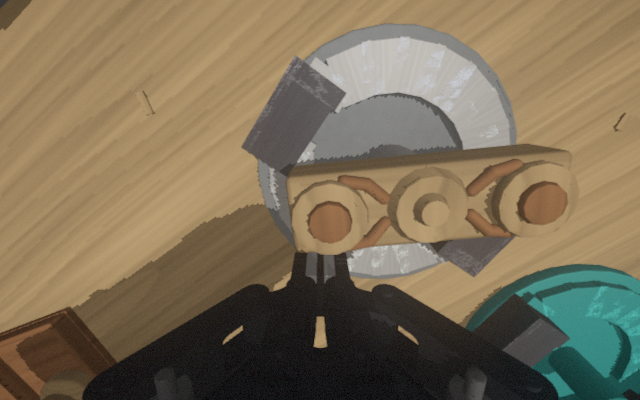

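The push works: the fingers at (320,265) bear on the near side of the block at its left end, and the carving is now at about 60° world.

```bash
python3 -m crank '[{"tx":-0.13,"ty":-0.22,"tz":0,"yaw":2.5},{"tx":-0.13,"ty":-0.22,"tz":0,"yaw":2.5},{"tx":-0.13,"ty":-0.22,"tz":0,"yaw":2.5},{"tx":-0.13,"ty":-0.22,"tz":0,"yaw":2.5},{"tx":-0.13,"ty":-0.22,"tz":0,"yaw":2.5},{"tx":-0.13,"ty":-0.22,"tz":0,"yaw":2.5},{"tx":-0.13,"ty":-0.22,"tz":0,"yaw":2.5}]'
python3 -m crank '[{"tx":-0.13,"ty":-0.22,"tz":0,"yaw":2.5},{"tx":-0.13,"ty":-0.22,"tz":0,"yaw":2.5},{"tx":-0.13,"ty":-0.22,"tz":0,"yaw":2.5},{"tx":-0.13,"ty":-0.22,"tz":0,"yaw":2.5},{"tx":-0.13,"ty":-0.22,"tz":0,"yaw":2.5},{"tx":-0.13,"ty":-0.22,"tz":0,"yaw":2.5}]'
python3 -c "
from rel import *
rel()
p,W=look('w8',[])
fit(W[:,:],C,80,91,97)"
```

```text
time: 15.72
tool_pos: [565.7, -199.7, 83.8]
ee_rot: [-0.985, 2.982, 0.001]
contact_force: [-0.4, 3.0, 0.4]
width: 0.1
time: 16.22
tool_pos: [579.6, -207.2, 84.1]
ee_rot: [-0.588, 3.084, 0.0]
contact_force: [0.1, 2.2, 1.8]
width: 0.4
t 16.2167 rel tool frame [-49.42  33.5    0.1 ] z 84.09766314384503 psi 201.59062805991357 F [0.06 2.21 1.78] w 0.3541541390571045 [-0.08  0.51 -0.21 -0.   -0.85  0.46]
16.2167 [ 579.62 -207.16   84.1 ] psi -158.40937194008643 tilt -0.9999973313229897 [0.06 2.21 1.78] 0.3541541390571045 [-0.08  0.51 -0.21 -0.   -0.85  0.46]
n 6601 rect ((545.60595703125, -256.9620056152344), (130.23507690429688, 47.34046936035156), 27.432323455810547) pca deg 32.75025934170253 z pct [91.87 94.55 96.66]
```

```bash
python3 -m crank '[{"tx":-0.1,"ty":-0.18,"tz":0,"yaw":2},{"tx":-0.1,"ty":-0.18,"tz":0,"yaw":2},{"tx":-0.1,"ty":-0.18,"tz":0,"yaw":2},{"tx":-0.1,"ty":-0.18,"tz":0,"yaw":2},{"tx":0,"ty":0,"tz":0,"yaw":0},{"tx":0,"ty":0,"tz":0,"yaw":0}]'
python3 -c "
from rel import *
rel()
p,W=look('w9',[])
fit(W[:,:],C,80,91,97);fit(W[:,:],C,80,83,90)"
```

```text
time: 16.77
tool_pos: [584.9, -212.9, 83.9]
ee_rot: [-0.375, 3.118, 0.0]
contact_force: [-1.0, 2.9, 1.6]
width: -0.1
t 16.7667 rel tool frame [-48.1   33.1    0.03] z 83.87175069679563 psi 193.7250547946091 F [-0.98  2.87  1.57] w -0.11349693436973579 [-0.09  0.52 -0.19 -0.   -0.86  0.33]
16.7667 [ 584.87 -212.93   83.87] psi -166.2749452053909 tilt -0.9999997848831506 [-0.98  2.87  1.57] -0.11349693436973579 [-0.09  0.52 -0.19 -0.   -0.86  0.33]
n 10207 rect ((545.2949829101562, -254.98944091796875), (127.5365982055664, 44.534034729003906), 18.693023681640625) pca deg 19.732321724300853 z pct [91.35 94.27 96.25]
n 6456 rect ((545.5988159179688, -255.93939208984375), (129.9858856201172, 46.323081970214844), 18.382099151611328) pca deg 22.37149969477831 z pct [84.41 87.04 89.59]
```

The surfaces now read about 87 mm (block) and up to 97 mm (rosette), so it seems to have dropped. Backing off to verify.

```bash
python3 -m crank '[{"tx":0,"ty":0.5,"tz":0,"yaw":0},{"tx":0,"ty":1.5,"tz":0,"yaw":0},{"tx":0,"ty":2,"tz":0,"yaw":0},{"tx":0,"ty":2,"tz":-3,"yaw":0},{"tx":0,"ty":2,"tz":-3,"yaw":0},{"tx":0,"ty":0,"tz":-3,"yaw":0},{"tx":0,"ty":0,"tz":0,"yaw":0},{"tx":0,"ty":0,"tz":0,"yaw":0},{"tx":0,"ty":0,"tz":0,"yaw":0}]'
python3 - <<'E'
from rel import *
rel()
p,W=look('w10',[])
fit(W,C,80,75,105);fit(W,C,80,91,105)
q=W.reshape(-1,3);q=q[np.isfinite(q[:,2])&(np.hypot(*(q[:,:2]-C).T)<80)]
a=np.radians(19.2);L=(q[:,:2]-C)@np.array([[np.cos(a),-np.sin(a)],[np.sin(a),np.cos(a)]])
h,e=np.histogram(q[(abs(L[:,1])<18)&(abs(L[:,0])<64),2],np.arange(70,112,2));print(dict(zip(e,h)))
b=q[(abs(L[:,1])<8)&(abs(L[:,0])>68)];print('lug z',np.histogram(b[:,2],np.arange(8,50,2)))
p2,d=vision.snapshot('side');cv2.imwrite('pics/f.png',cv2.resize(np.vstack([p[0:220,150:500],cv2.resize(p2[210:340,310:500],(350,220))]),None,fx=1.35,fy=1.35))
for n in ['scene','side']:
    vision.snapshot(n)
    for t,z in [('carving_mid',54),('finial_mid',50),('corbel_mid',31)]:
        for r in tip_of(n,t)[:2]: print(n,t,round(r['p'],2),ray(n,r['at'],z))
E
```

```text
time: 17.57
tool_pos: [565.3, -134.9, 172.8]
ee_rot: [0.373, -3.119, -0.001]
contact_force: [-0.9, -0.7, -0.8]
width: 0.4
t 17.5667 rel tool frame [-47.37 113.65   0.03] z 172.83688696720534 psi 193.6240681773308 F [-0.92 -0.65 -0.75] w 0.3533497020929981 [ 0.04  0.37 -0.2  -0.   -1.01  0.19]
17.5667 [ 565.27 -134.89  172.84] psi -166.3759318226692 tilt -0.9999997248864464 [-0.92 -0.65 -0.75] 0.3533497020929981 [ 0.04  0.37 -0.2  -0.   -1.01  0.19]
n 11339 rect ((546.100341796875, -257.3863220214844), (129.71856689453125, 40.345394134521484), 18.14271354675293) pca deg 18.036866901889972 z pct [85.68 92.37 98.98]
n 6988 rect ((546.0357666015625, -257.3189392089844), (126.9604721069336, 36.13187026977539), 17.81778335571289) pca deg 18.081878002651546 z pct [91.41 94.72 99.31]
{np.int64(70): np.int64(0), np.int64(72): np.int64(0), np.int64(74): np.int64(0), np.int64(76): np.int64(0), np.int64(78): np.int64(0), np.int64(80): np.int64(0), np.int64(82): np.int64(1), np.int64(84): np.int64(236), np.int64(86): np.int64(1784), np.int64(88): np.int64(698), np.int64(90): np.int64(1613), np.in
[... 238 characters left out ...]
8): np.int64(0)}
lug z (array([  0,   0,   0,   0,   0,   0,   0,   0,   0,   0,   0,   0,   0,
         0,   0,   3, 123, 148,   0,   0]), array([ 8, 10, 12, 14, 16, 18, 20, 22, 24, 26, 28, 30, 32, 34, 36, 38, 40,
       42, 44, 46, 48]))
scene carving_mid 0.92 [ 546.74 -251.26   54.  ]
scene carving_mid 0.73 [364.33 -48.06  54.  ]
scene finial_mid 0.56 [539.65 120.56  50.  ]
scene finial_mid 0.48 [ 623.66 -227.1    50.  ]
scene corbel_mid 0.59 [532.98 333.71  31.  ]
side carving_mid 0.88 [ 542.05 -259.15   54.  ]
side carving_mid 0.62 [354.37 -56.06  54.  ]
side finial_mid 0.62 [533.32 132.12  50.  ]
side corbel_mid 0.97 [539.78 320.97  31.  ]
side corbel_mid 0.67 [ 560.6  -243.67   31.  ]
```

View pics/f.png

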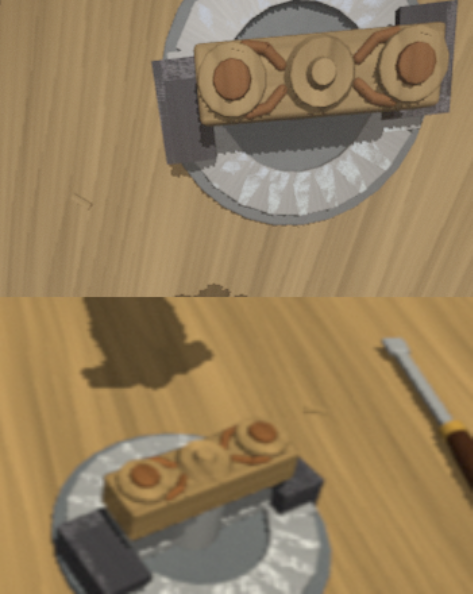

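Both views show the bar ends under the hooks. Every carving height is 8 mm lower than when it rested on the track, and the angle is 18.1°, parallel to the chuck. The robot is clear, so I'm handing in.

```bash
python3 -c "
from h import *
ctrl.sign_off()"
```

```text
the job is handed in; nothing more can be done
```

The scroll carving is locked in the grey chuck, and I handed the job in after about 18 s of the 58 s allowed. I took it out of the tray and lowered it over the post, with its bar on the track about 65° from the notches. After letting go, I pushed it clockwise with the shut fingers until it dropped, then backed the robot well clear.

**Last checks:**
- **Seated:** in the wrist-camera depth, the carving's top surfaces fell from 94–107 mm to 86–99 mm, which is the 8 mm notch depth.
- **Aligned:** the carving is at 18.1°, against about 19° measured for the chuck (fits ranged from 18.4° to 19.6°), and it is centred on the post to within about 1 mm.
- **Forces:** readings at the end of each move never showed more than about 6 N at the wrist.
- **Other carvings:** the finial and corbel were detected within 10–20 mm of where they started. That is about the detector's own scatter between the two cameras, so I did not confirm it more closely.

**Not measured:** the hooks hide the bar ends from above, so I judged the seating from the height drop and the angle, not from the bar ends themselves. My first three move commands were refused for their format and moved nothing.

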